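Tuck a foiled glass strip into the zinc edge came and hold it down for tacking

TASK

Pull the top drawer of the bench cabinet right out to its stop and leave it open, then take out the red glass strip, leaving the blue one in the drawer. On the layout board, slide one short end of the red strip under the lip of the zinc edge came, lined up on its red-tinted cell of the pattern and pushed fully home into the channel, without lifting or shifting the came and without disturbing the green piece or the other things on the bench. Finish with the fingers still on the strip, holding it home in the channel and pressed firmly down flat on the board so that it can be tacked: do not let go or back away at the end.

Things in the scene. Friction and masses are not known exactly. Their poses are not given: they have to be found in the camera images.
- cab_drawer0 (a joint): top drawer of a grey two-drawer bench cabinet (200 deep x 250 wide x 130 high, standing on the bench, fixed, yaw varies) with white fronts; slide value in m: 0 closed, 0.1336 at its stop; starts ajar by 0 to 15 mm; slides with about 1 N of friction
- cab_drawer0_handle (a point): centre of the steel bar handle of the top drawer: horizontal bar, 11 mm thick, 120 mm long along this frame's y, 35 mm (axis) in front of the drawer front, on two 8 mm posts at 51 mm either side of its centre; 34 mm below the cabinet's top. Moves with the drawer. Frame: x points into the cabinet (the drawer pulls out along -x), z up
- drawer_floor (a point): middle of the top drawer's inner floor, axes as for the handle, 134 mm behind the handle bar and 20 mm below it; inside the drawer is 155 (x) x 208 (y) mm with walls 33 mm high (front panel 42 mm above the floor). Moves with the drawer
- red_strip: red opaque glass strip with copper-foiled edges, 110 (x) x 40 (y) x 6 (z) mm, 70 g, both ends alike; origin at the centre of its underside, x along its length. Starts flat in the top drawer, beside the blue one, roughly parallel to the drawer's x
- blue_strip: blue glass strip of the same shape and size, in the same drawer; stays there. Which of the two lies left or right varies
- board: fixed brown fibreboard layout board 300 (x) x 320 (y) x 12 mm, origin at the centre of its underside, z up; x points towards the batten and came. On it a fixed card 2.4 mm thick (top 14.4 mm above the origin) on which the glass lies; the card ends 1 mm short of the came's mouth. Wooden battens 14 mm high along the +x edge (behind the came) and the -y edge
- place (a point): centre of the red-tinted 110 x 40 mm cell on the pattern sheet, on top of the card; x points towards the came, square to it. The red strip's centre belongs here, its length along x, when it is home in the came
- came: loose rigid zinc U came, 280 mm long (y), 13 mm high, 150 g, lying on the board against the batten, channel open to -x. Origin on its underside, mid-length, at the channel's back (heart). Mouth at x -10; bottom flange z 0-2, opening z 2-11, lip z 11-13 mm; the card top is at z 2.4; a strip slid flat on it clears the lip by 2.6 mm. Home: end touching the heart, strip centre at x -55 mm
- came_left (a point): top of the came's lip at the mouth, 135 mm from the middle along +y
- came_right (a point): top of the came's lip at the mouth, 135 mm from the middle along -y
- green_piece: green glass piece 80 x 48 x 6 mm already lying in the came; origin at the middle of its end in the channel, on its underside. Its nearest side is at least 60 mm from where the red strip's side belongs
- flux_bottle: white flux bottle, 46 mm diameter, 75 mm high, origin at the centre of its base
- solder_spool: standing spool of solder, 60 mm diameter, 42 mm high, origin at the centre of its base
- flux_brush: flux brush, 150 mm long, lying on the bench, origin on its underside
- pliers: red-handled pliers, about 160 mm long, 12 mm high, lying on top of the cabinet

How it is judged:
By the outcome, as a careful person would: the job done as asked, in the order asked, and still so for the second after the job is handed in, while the arm keeps its last pose, push and grip.
It also fails if it takes over 66 s, if anything falls off the work surface, if the arm or the gripper's body presses on something with over 40 N, if the wrist force passes 120 N, or if a joint passes its speed limit or range.

ROBOT

A 6-joint arm with a two-finger parallel gripper is mounted at the origin on the work surface. World frame = base frame: x ahead of the robot, y to its left, z up, the work surface at z = 0. Lengths are in m, angles in rad, forces in N, time in s.
With the tool pointing down it reaches from about 0.375 to 0.975 m from the base axis. Payload 3.8 kg.
Tool frame: the origin (TCP) lies at the very end of the fingers, on their centre line; the grasp point (between the pads) lies 19 mm behind it (ctrl.pinch_z is the distance from the TCP to the grasp point, in m); x points along the fingers, y is the direction in which the jaws open and shut, and the axes are right-handed (so a half turn about x gives the same grasp; the last joint's range is limited). The gripper opens to 85 mm and grips with 20 to 120 N. Pads are 22 mm wide; open, the fingers measure 114 mm over their backs; the gripper's body (76 mm by 85 mm) begins 54 mm behind the grasp point. The pads swing forward as they close: fully open they stand 13 mm farther back than shut.
Start: joints at [-1.306, 0.264, 1.604, -0, 1.274, -0.037], TCP at [0.201, -0.644, 0.208] pointing down, gripper open.
Joint ranges: [-2.63, 2.63], [-0.94, 2.18], [0.31, 2.57], [-1.31, 4.45], [0, 2.66], [-2.55, 2.55]. Speed limits (rad/s): [2.57, 2.57, 3.14, 3.14, 3.14, 3.14].

INTERFACE

Orientations are given as [roll, pitch, yaw] about the fixed x, y, z axes, in that order (R = Rz(yaw) Ry(pitch) Rx(roll)).
In Python, from bench import ctrl, eyes, finish_job gives the robot as it stands.
- The arm moves only by the tool servo_tool, never from a script. Its argument "increments" is a list of rows, each a list of 3 entries, a list of its own where there are three numbers: the finger opening in cm, from 0 to 8.54, then the shift along the tool's x, y, z in cm, then the turn about the tool's x in degrees. A call has 1 to 12 rows; each row is the pose to reach, as a shift and turn from the pose commanded when the call began, along the tool's axes at that moment; what a row does not reach only later rows make up. A row lasts 1/12 s, in which the tool goes at most 41.7 mm and 7.16 degrees, less where a joint would pass 70% of its speed; a pose out of reach is approached as far as the arm can. A call with a gripper value outside its range is refused whole. The fingers move at their own pace and stop on an object; the grip force is fixed at half the most. Time passes only in rows, so rows that repeat a pose let the fingers close. It gives the time, the measured TCP pose, the force and the opening at its end, in the units of the state.
- ctrl.state(): the state, without advancing time (a new reading comes with each control period).
- eyes.get_image(name): name is "scene" or "side" or "wrist"; returns a dict with "pixels" (384x512x3 uint8, blue, green, red), "fx", "fy", "cx", "cy" (pixels), "extrinsics" (4x4, takes a point from world to camera coordinates). Camera axes: x right, y down, z forward; pixel columns grow to the right and rows downward; lengths in m; the calibration is good to about 2 mm. The wrist camera is an equidistant fisheye: a pixel r from the principal point sees the ray r / f radians off the axis. A picture is of the moment at which its call begins. There is no depth.
- finish_job(): hands the job in, once; it reports no verdict.
Trained networks look in a picture, given as the dict that the camera call returned (one of the last four; its "shot" number tells which), for a name from the list of things; names that differ only in an ending like _2 or _b are one class to them, and where a whole thing is asked for, a point or a joint stands for the part that bears it (a point fixed in the world has none). Each returns a list of dicts, best first, with "confidence" (0 to 1); they miss things now and then, are a little off and sometimes report something else, mostly with a low value. They report only what shows in the picture. A call takes as long as a camera call.
- eyes.find_in(picture, thing): "extent" ([left, top, right, bottom] in pixels, round what is visible of it).
- eyes.masks_of(picture, thing): "region" (384x512 bool, what is visible of it) and "extent" ([left, top, right, bottom] in pixels, round what is visible of it).
The state is a dict: "clock": time; "qpos": joint angles; "joint_velocities": joint speeds; "joint_efforts": joint torques, N m; "ee_pos": TCP position; "orientation": TCP orientation; "ft_force": force on the tool from outside, world axes, zero at the start; "ft_torque": the same for the moment, N m; "width": finger opening in m.
Only numpy, scipy, OpenCV 4.12 (cv2) and the standard library are available. Lean on these libraries where they do the work, as an engineer would, in place of code of your own. Each camera call takes 0.05 s, during which the arm holds its last target. There are 200 camera calls.

## Working session

There is one attempt and no reset: what is moved stays moved. The work goes in short steps, Python scripts to look and compute and a tool call to move; the robot and the scene stay as the last step left them, time stands still between calls to the robot, and variables do not carry over. Pictures are saved under pics/ and viewed, about 8 in all and at most 12, crops included, and the job is handed in when it is done.

Besides the shell and the picture viewer there is one more tool, called as name(argument=value, ...), one argument or row to a line, values as JSON. servo_tool: Moves the arm, as the interface text tells. Its arguments: {"type":"object","properties":{"increments":{"type":"array"}},"required":["increments"]}

```bash
ls; mkdir -p pics
cat > h.py <<'E'
import numpy as np, cv2
from bench import ctrl, eyes, finish_job
from scipy.spatial.transform import Rotation as Rn
def shot(n,save=None):
    p=eyes.get_image(n)
    if save: cv2.imwrite('pics/'+save,p['pixels'])
    return p
def ray(p,u,v):
    x=(u-p['cx'])/p['fx']; y=(v-p['cy'])/p['fy']
    if p.get('fish'):
        r=np.hypot(x,y); s=np.sin(r)/max(r,1e-9); d=np.array([x*s,y*s,np.cos(r)])
    else: d=np.array([x,y,1.])
    E=np.array(p['extrinsics']); R=E[:3,:3]; return -R.T@E[:3,3], R.T@d
def onz(p,u,v,z):
    c,d=ray(p,u,v); return c+d*(z-c[2])/d[2]
def proj(p,X):
    E=np.array(p['extrinsics']); X=np.atleast_2d(X)@E[:3,:3].T+E[:3,3]
    if p.get('fish'):
        r=np.linalg.norm(X[:,:2],axis=1); k=np.arctan2(r,X[:,2])/np.maximum(r,1e-9)
        xy=X[:,:2]*k[:,None]
    else: xy=X[:,:2]/X[:,2:]
    return xy*[p['fx'],p['fy']]+[p['cx'],p['cy']]
def st():
    s=ctrl.state(); R=Rn.from_euler('xyz',s['orientation']).as_matrix()
    return s,R
E
cat > a.py <<'E'
from h import *
s,R=st(); print(s['clock'],s['ee_pos'],s['orientation'],s['ft_force'],s['width']); print(R.round(3))
for n in ['scene','side','wrist']:
    p=shot(n,n+'0.png'); print(n,[k for k in p],p['fx'],p['cx'],p['cy'],(-p['extrinsics'][:3,:3].T@p['extrinsics'][:3,3]).round(3))
    for t in ['cab_drawer0','cab_drawer0_handle','red_strip','blue_strip','board','came','green_piece','place','came_left','came_right','flux_bottle','solder_spool','flux_brush','pliers']:
        try:
            f=eyes.find_in(p,t)
            if f: print(t,np.round(f[0]['extent']),round(f[0]['confidence'],2))
        except Exception as e: print(t,e)
E
python3 a.py; python3 -c "
import cv2,numpy as np
cv2.imwrite('pics/m0.png',cv2.resize(np.vstack([cv2.imread('pics/scene0.png'),cv2.imread('pics/side0.png')]),(400,600)))"
```

```text
pics
0.0 [ 0.20040475 -0.64374019  0.20685222] [-1.60527322  1.56854058  1.83811192] [-0.45420234  0.01963291 -0.12269107] 0.0854964761528838
[[-0.001  0.297 -0.955]
 [ 0.002 -0.955 -0.297]
 [-1.    -0.002 -0.   ]]
scene ['pixels', 'fx', 'fy', 'cx', 'cy', 'extrinsics', 'shot'] 356.4695327689501 255.72191805734252 193.18388886008134 [1.089 0.42  0.853]
cab_drawer0 [322. 226. 424. 255.] 0.69
cab_drawer0_handle [321. 225. 424. 259.] 0.67
board [175. 129. 296. 213.] 0.56
came [186. 164. 240. 203.] 0.82
green_piece [185. 151. 210. 167.] 0.72
place [202. 135. 278. 194.] 0.8
came_left [184. 161. 243. 205.] 0.69
came_right [189. 162. 242. 200.] 0.76
flux_bottle [172. 120. 189. 144.] 0.65
solder_spool [201. 229. 224. 253.] 0.93
flux_brush [314. 253. 391. 290.] 0.74
pliers [315. 254. 392. 290.] 0.84
side ['pixels', 'fx', 'fy', 'cx', 'cy', 'extrinsics', 'shot'] 388.65864281538967 253.52545841883423 195.25103911163876 [ 0.501 -0.935  0.673]
cab_drawer0 [226. 116. 260. 161.] 0.86
cab_drawer0_handle [227. 117. 268. 158.] 0.92
board [143. 212. 290. 313.] 0.81
came [263. 217. 273. 301.] 0.62
green_piece [235. 275. 268. 300.] 0.56
place [166. 230. 267. 272.] 0.61
came_left [264. 216. 273. 300.] 0.74
came_right [266. 217. 272. 292.] 0.58
flux_bottle [220. 316. 246. 358.] 0.71
solder_spool [311. 201. 336. 224.] 0.59
flux_brush [138. 317. 185. 381.] 0.58
pliers [270. 112. 295. 133.] 0.68
wrist ['pixels', 'fx', 'fy', 'cx', 'cy', 'extrinsics', 'shot'] 297.3186396354542 255.2955931575739 188.29089899049595 [ 0.274 -0.621  0.375]
blue_strip [134.   2. 215.  40.] 0.31
green_piece [133.   0. 215.  39.] 0.2
place [ 0.  1. 40.  4.] 0.61
flux_brush [134.   0. 218.  40.] 0.75
```

View pics/scene0.png

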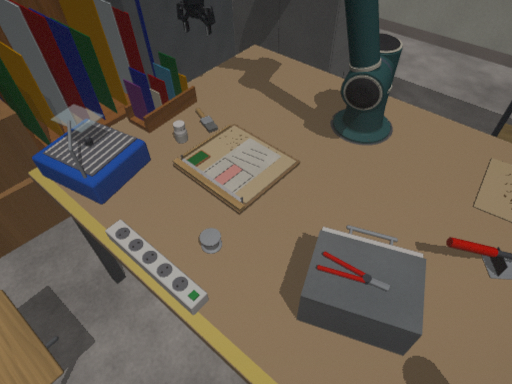

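View pics/side0.png

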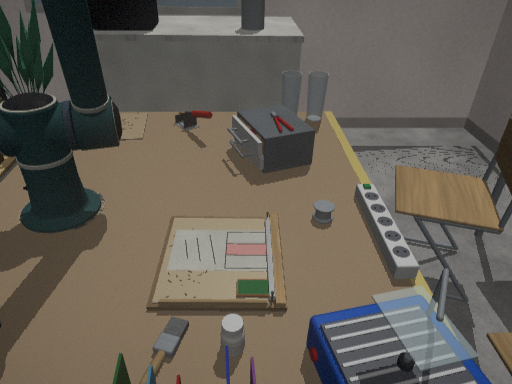

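The scene view shows the cabinet at (365,285) with its handle at about (372,234), pliers on top, and the board with a red cell at (229,175). In the side view the red cell is at (246,250), the came at x≈268 and the handle at about (240,140).

Run:
```python
import cv2,numpy as np
s=cv2.imread('pics/scene0.png');d=cv2.imread('pics/side0.png')
a=cv2.resize(s[210:350,295:435],(400,400),interpolation=2);b=cv2.resize(d[95:175,220:320],(400,320),interpolation=2)[:, :]
c=cv2.resize(d[205:315,145:295],(400,293),interpolation=2)
r=np.vstack([b[:300],c]);r=r[:593]
l=np.vstack([a,cv2.resize(s[125:215,170:305],(400,267),interpolation=2)])[:593]
cv2.imwrite('pics/z0.png',np.hstack([l,r]))
```

```text
(no output)
```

View pics/z0.png

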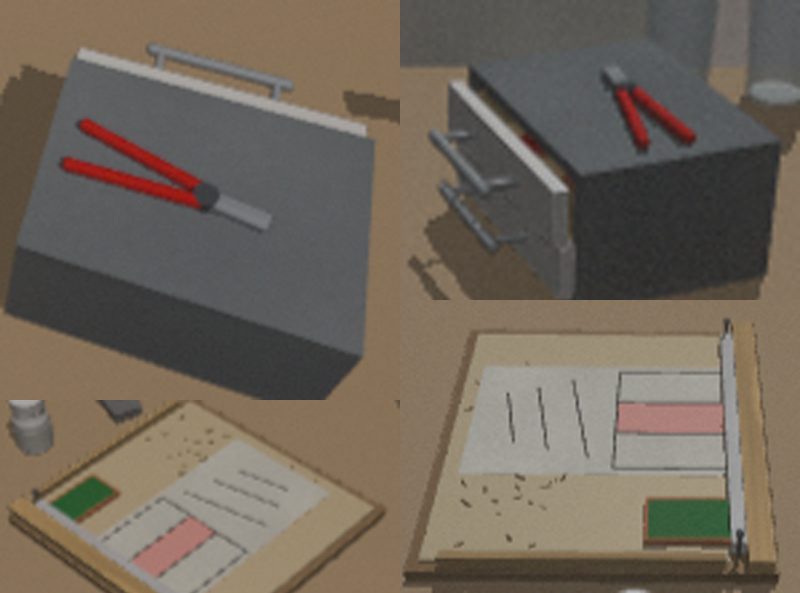

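The composite crop shows the handle clearly: scene ends (348,227) and (397,240.5), side ends (228.5,128.5) and (241.5,142). The drawer is ajar. The red cell runs up to the came.

```bash
cat > b.py <<'E'
from h import *
p=shot('scene');q=shot('side')
A=lambda x,y:(295+x/2.857,210+y/2.857)
B=lambda x,y:(220+(x-400)/4,95+y/4)
C=lambda x,y:(145+(x-400)/2.667,205+(y-300)/2.667)
print('cab top'); 
for c in [(72,62),(375,140),(18,248),(362,355)]: print(onz(p,*A(*c),.13).round(4))
for c in [(470,68),(580,175),(778,142),(650,38)]: print('side',onz(q,*B(*c),.13).round(4))
for c in [(152,48),(291,87)]: print('handle scene',onz(p,*A(*c),.1).round(4))
for c in [(434,134),(487,187)]: print('handle side',onz(q,*B(*c),.1).round(4))
for c in [(618,401),(723,404),(723,434),(617,432)]: print('cell side',onz(q,*C(*c),.0144).round(4))
D=lambda x,y:(170+x/2.963,125+(y-400)/2.963)
for c in [(133,560),(187,516),(215,530),(165,575)]: print('cell scene',onz(p,*D(*c),.0144).round(4))
for c in [(723,325),(737,560)]: print('lip mouth side',onz(q,*C(*c),.025).round(4))
for c in [(727,335),(746,560)]: print('lip back side',onz(q,*C(*c),.025).round(4))
for c in [(472,331),(752,330),(404,577),(778,575)]: print('board side',onz(q,*C(*c),.012).round(4))
E
python3 b.py
```

```text
cab top
[0.6043 0.1996 0.13  ]
[0.513  0.4299 0.13  ]
[0.7732 0.2633 0.13  ]
[0.6844 0.4929 0.13  ]
side [0.5146 0.4184 0.13  ]
side [0.5997 0.1937 0.13  ]
side [0.7703 0.2553 0.13  ]
side [0.6885 0.4939 0.13  ]
handle scene [0.5251 0.2375 0.1   ]
handle scene [0.4845 0.3526 0.1   ]
handle side [0.4817 0.34   0.1   ]
handle side [0.5263 0.2341 0.1   ]
cell side [ 0.4793 -0.1743  0.0144]
cell side [ 0.58   -0.1813  0.0144]
cell side [ 0.577  -0.2232  0.0144]
cell side [ 0.4789 -0.2179  0.0144]
cell scene [ 0.5699 -0.2162  0.0144]
cell scene [ 0.4807 -0.2177  0.0144]
cell scene [ 0.4773 -0.1776  0.0144]
cell scene [ 0.5638 -0.1733  0.0144]
lip mouth side [ 0.5879 -0.069   0.025 ]
lip mouth side [ 0.5762 -0.3807  0.025 ]
lip back side [ 0.5907 -0.0863  0.025 ]
lip back side [ 0.5834 -0.3809  0.025 ]
board side [ 0.325  -0.0563  0.012 ]
board side [ 0.6197 -0.0611  0.012 ]
board side [ 0.3124 -0.3785  0.012 ]
board side [ 0.6093 -0.3858  0.012 ]
```

```bash
cat >> h.py <<'E'
def go(X,yaw=None):
    "shift (cm) along tool axes and turn (deg) for TCP at X with tool y at world angle yaw"
    s,R=st(); d=R.T@(np.array(X)-s['ee_pos'])*100
    cur=np.degrees(np.arctan2(R[1,1],R[0,1])); t=0 if yaw is None else -((yaw-cur+180)%360-180)
    print('shift',d.round(2),'turn',round(t,1),'cur yaw',round(cur,2),'pos',np.round(s['ee_pos'],4),'F',np.round(s['ft_force'],1),'w',round(s['width'],4),'t',round(s['clock'],2))
E
python3 -c "
from h import *
go([.42,-.2,.30],21)"
```

```text
shift [ -9.18 -35.92 -34.16] turn -93.7 cur yaw -72.71 pos [ 0.2006 -0.6445  0.2082] F [-0.8 -0.5  0.5] w 0.0855 t 2.35
```

servo_tool(
  increments=[
    [2.4,[-9.2,-35.9,-34.2],-93.7],
    [2.4,[-9.2,-35.9,-34.2],-93.7],
    [2.4,[-9.2,-35.9,-34.2],-93.7],
    [2.4,[-9.2,-35.9,-34.2],-93.7],
    [2.4,[-9.2,-35.9,-34.2],-93.7],
    [2.4,[-9.2,-35.9,-34.2],-93.7],
    [2.4,[-9.2,-35.9,-34.2],-93.7],
    [2.4,[-9.2,-35.9,-34.2],-93.7],
    [2.4,[-9.2,-35.9,-34.2],-93.7],
    [2.4,[-9.2,-35.9,-34.2],-93.7],
    [2.4,[-9.2,-35.9,-34.2],-93.7],
    [2.4,[-9.2,-35.9,-34.2],-93.7],
  ],
)

```text
clock: 3.35
ee_pos: [0.419, -0.202, 0.3002]
orientation: [0.845, 1.57, -0.488]
ft_force: [1.0, -0.6, 0.6]
width: 0.0239
```

```bash
sed -i "s/    if save: cv2/    p['fish']=n=='wrist'\n    if save: cv2/" h.py; python3 -c "
from h import *
p=shot('wrist','w1.png')
cv2.imwrite('pics/w1b.png',cv2.resize(p['pixels'],(800,600),interpolation=2))
np.savez('w1.npz',E=p['extrinsics'],k=[p['fx'],p['fy'],p['cx'],p['cy']])
for t in ['came','came_left','came_right','green_piece','place','board']:
    f=eyes.find_in(p,t)
    if f: print(t,np.round(f[0]['extent']),f[0]['confidence'])
print(p['extrinsics'])
go([.505,.293,.2],21)"
```

```text
came [320. 104. 380. 261.] 0.81
came_left [320. 103. 383. 260.] 0.88
came_right [320. 100. 384. 260.] 0.87
green_piece [287. 224. 332. 254.] 0.65
place [197.  83. 364. 212.] 0.62
board [172.  45. 400. 274.] 0.66
[[ 0.9722538   0.23392401  0.00145328 -0.36037606]
 [ 0.22266332 -0.92732015  0.3008295  -0.34739802]
 [ 0.0717189  -0.29215903 -0.95367683  0.37994839]
 [ 0.          0.          0.          1.        ]]
shift [  9.88  19.78 -46.51] turn -7.9 cur yaw 13.11 pos [ 0.4179 -0.2048  0.2989] F [-0.5 -0.3 -0.1] w 0.024 t 3.7
```

View pics/w1b.png

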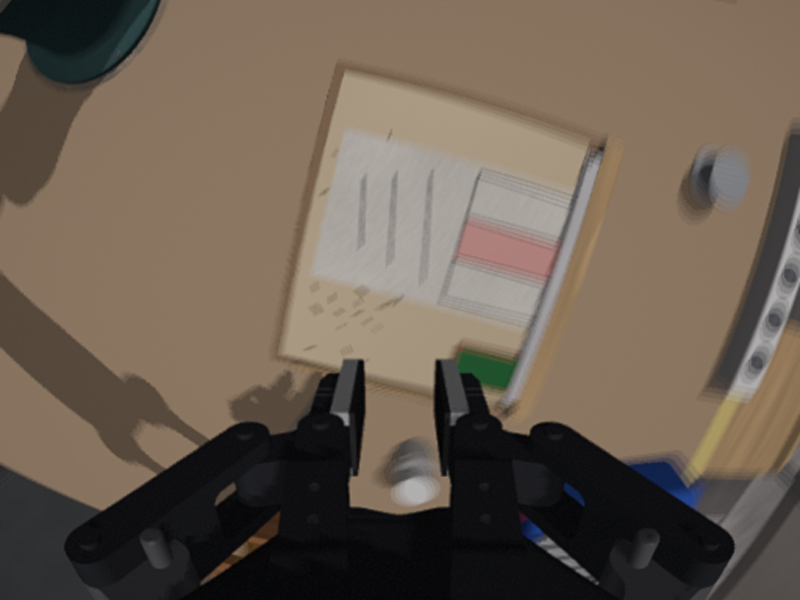

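The wrist view (blurred while settling) shows the board with the red cell at about (508,248), the came running from (597,150) to (510,405), and the green piece at (487,368). All of it matches the estimates.

servo_tool(
  increments=[
    [2.4,[9.9,19.8,-46.5],-7.9],
    [2.4,[9.9,19.8,-46.5],-7.9],
    [2.4,[9.9,19.8,-46.5],-7.9],
    [2.4,[9.9,19.8,-46.5],-7.9],
    [2.4,[9.9,19.8,-46.5],-7.9],
    [2.4,[9.9,19.8,-46.5],-7.9],
    [2.4,[9.9,19.8,-46.5],-7.9],
    [2.4,[9.9,19.8,-46.5],-7.9],
    [2.4,[9.9,19.8,-46.5],-7.9],
    [2.4,[9.9,19.8,-46.5],-7.9],
    [2.4,[9.9,19.8,-46.5],-7.9],
    [2.4,[9.9,19.8,-46.5],-7.9],
  ],
)

```text
clock: 4.7
ee_pos: [0.5032, 0.2796, 0.2022]
orientation: [-1.007, 1.57, -2.213]
ft_force: [0.8, -0.3, 0.0]
width: 0.0239
```

servo_tool(
  increments=[
    [2.4,[0,0,-3.5],0],
    [2.4,[0,0,-3.5],0],
    [2.4,[0,0,-3.5],0],
    [2.4,[0,0,-3.5],0],
  ],
)

```text
clock: 5.03
ee_pos: [0.4903, 0.3107, 0.2026]
orientation: [-0.906, 1.569, -2.11]
ft_force: [-0.4, -0.6, -0.4]
width: 0.024
```

```bash
python3 -c "
from h import *
p=shot('wrist'); p=shot('wrist','w2.png')
cv2.imwrite('pics/w2b.png',cv2.resize(p['pixels'],(800,600),interpolation=2))
np.savez('w2.npz',E=p['extrinsics'],k=[p['fx'],p['fy'],p['cx'],p['cy']])
for t in ['cab_drawer0','cab_drawer0_handle']:
    for f in eyes.masks_of(p,t): print(t,np.round(f['extent']),f['confidence'],f['region'].sum())
go([.505,.293,.2],21)"
```

```text
cab_drawer0 [250.  76. 328. 261.] 0.69 7134
cab_drawer0 [134. 362. 148. 369.] 0.39 38
cab_drawer0_handle [255.  74. 326. 259.] 0.72 6960
cab_drawer0_handle [146. 344. 171. 366.] 0.7 155
shift [0.36 0.72 2.16] turn -0.0 cur yaw 20.98 pos [0.4905 0.3106 0.2036] F [-0.3 -0.3 -0.3] w 0.0242 t 5.23
```

View pics/w2b.png

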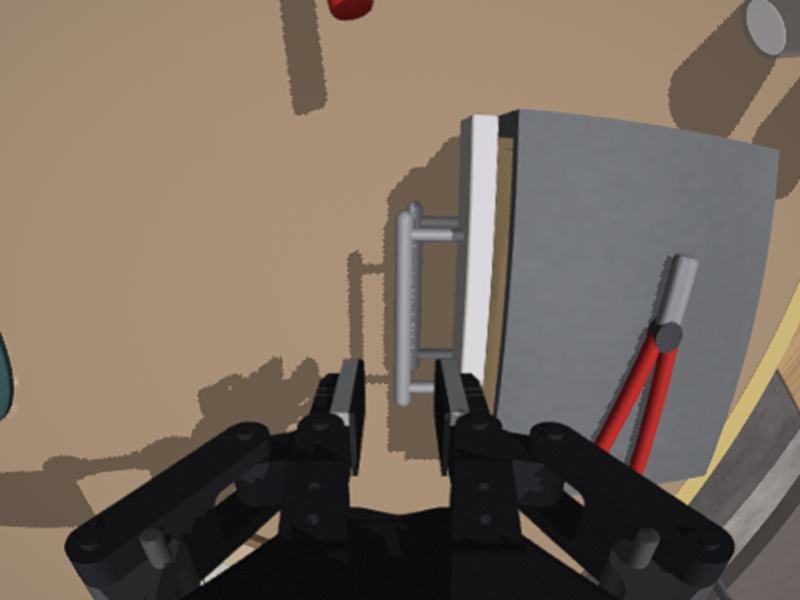

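The wrist view shows the top handle bar from (404,213) to (403,402), parallel to image vertical. The yaw looks right, with the drawer slightly ajar.

```bash
python3 -c "
from h import *
d=np.load('w2.npz');k=d['k'];p=dict(extrinsics=d['E'],fx=k[0],fy=k[1],cx=k[2],cy=k[3],fish=True)
f=lambda u,v,z:onz(p,u/1.5625,v/1.5625,z)
a,b=f(404,217,.099),f(403,400,.099); print(a,b,(a+b)/2,np.linalg.norm(a-b)); e=a-b;print('yaw',np.degrees(np.arctan2(e[1],e[0]))-90)
a,b=f(519,110,.13),f(498,400,.13); print(a,b); e=a-b;print('cab yaw',np.degrees(np.arctan2(e[1],e[0]))-90)
a,b=f(519,110,.13),f(778,150,.13); print(np.linalg.norm(a-b)); e=b-a;print('cab yaw',np.degrees(np.arctan2(e[1],e[0])))
go([.505,.2945,.2],21)
"
```

```text
[0.47905981 0.34813729 0.099     ] [0.52247885 0.23408174 0.099     ] [0.50076933 0.29110952 0.099     ] 0.12204049219351643
yaw 20.840990129392807
[0.51201311 0.42721629 0.13      ] [0.56978457 0.27058437 0.13      ]
cab yaw 20.245779275974897
0.18557291727589956
cab yaw 20.637177481673863
shift [0.36 0.78 2.02] turn -0.0 cur yaw 20.98 pos [0.4905 0.3106 0.2036] F [-0.3 -0.3 -0.3] w 0.0242 t 5.23
```

servo_tool(
  increments=[
    [2.4,[0,0.44,2.2],0],
    [2.4,[4,0.44,2.2],0],
    [2.4,[7,0.44,2.2],0],
    [2.4,[9,0.44,2.2],0],
    [2.4,[10.5,0.44,2.2],0],
    [2.4,[12,0.44,2.2],0],
    [2.4,[12.6,0.44,2.2],0],
    [2.4,[12.6,0.44,2.2],0],
    [2.4,[12.6,0.44,2.2],0],
  ],
)

```text
clock: 5.98
ee_pos: [0.5021, 0.2928, 0.0777]
orientation: [1.579, 1.571, 0.376]
ft_force: [-0.1, 0.7, 0.5]
width: 0.0239
```

servo_tool(
  increments=[
    [0.8,[0,0,0],0],
    [0.8,[0,0,0],0],
    [0.8,[0,0,0],0],
    [0.8,[0,0,0],0],
    [0.8,[0,0,0],0],
    [0.8,[0,0,0],0],
  ],
)

```text
clock: 6.48
ee_pos: [0.5022, 0.2936, 0.0778]
orientation: [1.666, 1.57, 0.465]
ft_force: [0.3, 0.1, 1.9]
width: 0.0082
```

```bash
python3 -c "
from h import *
go([.5025,.2915,.077],20.8)"
```

```text
shift [ 0.08 -0.04  0.21] turn 0.3 cur yaw 21.14 pos [0.5022 0.2936 0.0778] F [0.3 0.1 1.9] w 0.0082 t 6.48
```

servo_tool(
  increments=[
    [0.2,[0,0,0],0],
    [0.2,[0,0,0],0],
    [0.2,[0,0,0],0],
  ],
)

```text
clock: 6.73
ee_pos: [0.502, 0.2935, 0.0777]
orientation: [1.825, 1.57, 0.623]
ft_force: [-1.7, 0.5, 4.2]
width: 0.0019
```

```bash
python3 -c "
from h import *
p=shot('wrist','w3.png')
cv2.imwrite('pics/w3b.png',cv2.resize(p['pixels'][120:360,130:390],(650,600),interpolation=2))
go([.5025,.2915,.077],20.8)"
```

```text
shift [ 0.08 -0.02  0.21] turn 0.3 cur yaw 21.14 pos [0.502  0.2935 0.0778] F [-1.2 -0.5  4.3] w 0.0019 t 6.78
```

View pics/w3b.png

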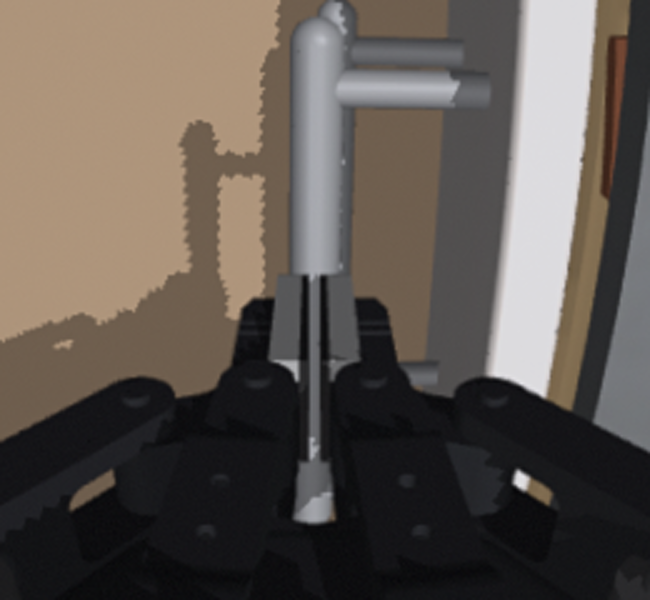

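The crop shows the bar from (318,30) downwards running beneath the closed pads at (315,275–365). The fingers did not grip it, so I'll check the geometry.

```bash
python3 -c "
from h import *
p=shot('wrist')
s,R=st(); t=s['ee_pos']
cr=lambda x:((proj(p,x)-[130,120])*2.5).round(0).tolist()
print('tcp',cr(t),'pinch',cr(t+[0,0,.019]), 'tip edges', cr(t+R[:,2]*.011),cr(t-R[:,2]*.011),cr(t+[0,0,.038]-R[:,2]*.011))
y=np.array([-np.sin(np.radians(20.8)),np.cos(np.radians(20.8)),0])
x=np.array([y[1],-y[0],0])
for z in [.066,.076,.086,.096]:
  w=[]
  c=onz(p,130+318/2.5,120+150/2.5,z)
  e1=onz(p,130+292/2.5,120+150/2.5,z);e2=onz(p,130+341/2.5,120+150/2.5,z)
  end=onz(p,130+318/2.5,120+20/2.5,z)
  print(z,'thick',np.linalg.norm(e1-e2),'bar rel tcp along x',x@(c-t),'end along y',y@(end-t))
for z in [.096,.086]:
  print(cr(t+[0,0,z-t[2]]+y*.012), cr(t+[0,0,z-t[2]]))
# triangulate handle ends: scene+side
P=shot('scene');Q=shot('side')
def tri(r):
  A=0;b=0
  for c,d in r:
    d=d/np.linalg.norm(d);M=np.eye(3)-np.outer(d,d);A=A+M;b=b+M@c
  X=np.linalg.solve(A,b);return X.round(4)
d=np.load('w2.npz');k=d['k'];W=dict(extrinsics=d['E'],fx=k[0],fy=k[1],cx=k[2],cy=k[3],fish=True)
print(tri([ray(P,348.2,226.8),ray(Q,241.5,141.75)]),tri([ray(P,396.9,240.5),ray(Q,228.5,128.5)]))
print(tri([ray(P,348.2,226.8),ray(W,403/1.5625,400/1.5625)]),tri([ray(P,396.9,240.5),ray(W,404/1.5625,217/1.5625)]))
"
```

```text
tcp [[314.0, 266.0]] pinch [[314.0, 301.0]] tip edges [[314.0, 305.0]] [[314.0, 225.0]] [[314.0, 296.0]]
0.066 thick 0.012270397960470004 bar rel tcp along x 0.000911734817627385 end along y 0.05896778777673657
0.076 thick 0.01158490735873337 bar rel tcp along x 0.0008185973919854848 end along y 0.05998992940527922
0.086 thick 0.010899416756996738 bar rel tcp along x 0.0007254599663436053 end along y 0.06101207103382192
0.096 thick 0.010213926155260065 bar rel tcp along x 0.0006323225407017571 end along y 0.06203421266236462
[[314.0, 251.0]] [[314.0, 300.0]]
[[314.0, 234.0]] [[314.0, 280.0]]
[0.525  0.2371 0.0989] [0.4811 0.3522 0.0949]
[0.5229 0.2355 0.0983] [0.4794 0.3499 0.0941]
```

servo_tool(
  increments=[
    [2.4,[-0.5,0,0],0],
    [2.4,[-0.5,0,0],0],
    [2.4,[-0.5,0,0],0],
    [2.4,[-0.5,0,0],0],
    [2.4,[-0.5,0,0],0],
    [2.4,[1,0.05,0],0],
    [2.4,[1.8,0.05,0],0],
    [2.4,[2.2,0.05,0],0],
    [2.4,[2.2,0.05,0],0],
  ],
)

```text
clock: 7.68
ee_pos: [0.5008, 0.2927, 0.0535]
orientation: [-1.456, 1.567, -2.658]
ft_force: [-0.1, -0.4, -0.1]
width: 0.024
```

servo_tool(
  increments=[
    [0.6,[0,0,0],0],
    [0.6,[0,0,0],0],
    [0.6,[0,0,0],0],
    [0.6,[0,0,0],0],
    [0.6,[0,0,0],0],
  ],
)

```text
clock: 8.1
ee_pos: [0.5021, 0.2934, 0.0551]
orientation: [-1.588, 1.571, -2.79]
ft_force: [0.4, 0.1, -4.5]
width: 0.009
```

```bash
python3 -c "
from h import *
print(ctrl.pinch_z,[a for a in dir(ctrl) if a[0]!='_'])
go([.5025,.2915,.077],20.8)"
```

```text
0.0187 ['IKError', 'pinch_z', 'state']
shift [-2.19 -0.03  0.19] turn 0.3 cur yaw 21.12 pos [0.5021 0.2934 0.0551] F [ 0.4  0.1 -4.5] w 0.009 t 8.1
```

servo_tool(
  increments=[
    [0,[0,0,0],0],
    [0,[0,0,0],0],
    [0,[0,0,0],0],
  ],
)

```text
clock: 8.35
ee_pos: [0.5021, 0.2934, 0.0552]
orientation: [-1.427, 1.571, -2.629]
ft_force: [1.1, -0.3, -4.7]
width: 0.0088
```

```bash
python3 -c "
from h import *
p=shot('wrist','w4.png')
cv2.imwrite('pics/w4b.png',cv2.resize(p['pixels'][120:360,130:390],(520,480),interpolation=2))
go([.5025,.2915,.077],20.8)"
```

```text
shift [-2.19 -0.03  0.19] turn 0.3 cur yaw 21.13 pos [0.5021 0.2934 0.0551] F [ 0.8  0.2 -4.7] w 0.0087 t 8.4
```

View pics/w4b.png

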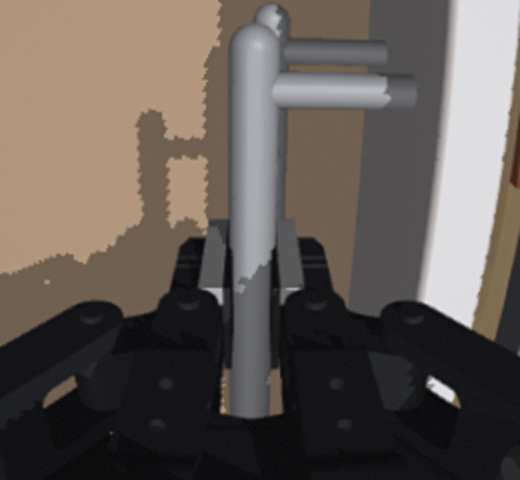

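The bar is now between the pads: it runs down at x≈253, with pads either side at 215 and 290. So the real finger tips sit roughly 25 mm behind the stated TCP. Next I pull.

servo_tool(
  increments=[
    [0,[0,-0.5,0],0],
    [0,[0,-1.5,0],0],
    [0,[0,-2.5,0],0],
    [0,[0,-3.5,0],0],
    [0,[0,-4.5,0],0],
    [0,[0,-5.5,0],0],
    [0,[0,-6.5,0],0],
    [0,[0,-7.5,0],0],
    [0,[0,-8.5,0],0],
    [0,[0,-9.5,0],0],
    [0,[0,-10.5,0],0],
    [0,[0,-11,0],0],
  ],
)

```text
clock: 9.4
ee_pos: [0.3971, 0.2542, 0.0551]
orientation: [-2.693, 1.568, 2.388]
ft_force: [-2.9, 7.2, -9.0]
width: 0.0086
```

servo_tool(
  increments=[
    [0,[0,-0.3,0],0],
    [0,[0,-0.6,0],0],
    [0,[0,-0.9,0],0],
    [0,[0,-1.2,0],0],
    [0,[0,-1.2,0],0],
  ],
)

```text
clock: 9.82
ee_pos: [0.3862, 0.2501, 0.0551]
orientation: [-2.625, 1.568, 2.456]
ft_force: [-4.8, 7.2, -7.7]
width: 0.0092
```

servo_tool(
  increments=[
    [0,[0,-0.2,0],0],
    [0,[0,-0.4,0],0],
    [0,[0,-0.6,0],0],
    [0,[0,-0.6,0],0],
  ],
)

```text
clock: 10.15
ee_pos: [0.382, 0.2486, 0.0552]
orientation: [2.555, 1.568, 1.353]
ft_force: [0.4, 9.1, -11.7]
width: 0.0091
```

servo_tool(
  increments=[
    [0,[0,-0.2,0],0],
    [0,[0,-0.4,0],0],
    [0,[0,-0.5,0],0],
    [0,[0,-0.5,0],0],
  ],
)

```text
clock: 10.48
ee_pos: [0.3823, 0.2487, 0.0553]
orientation: [1.808, 1.558, 0.605]
ft_force: [15.6, 14.6, -28.2]
width: 0.0088
```

```bash
python3 -c "
from h import *
go([.5021,.2934,.055],20.8)"
```

```text
shift [ 0.2  12.79  0.15] turn 0.3 cur yaw 21.12 pos [0.3823 0.2487 0.0553] F [ 15.6  14.6 -28.2] w 0.0088 t 10.48
```

servo_tool(
  increments=[
    [0,[0,0.4,0],0],
    [0,[0,0.45,0],0],
    [2.4,[0,0.45,0],0],
    [2.4,[0,0.45,0],0],
    [2.4,[0,0.45,0],0],
    [2.4,[0,0.45,0],0],
    [2.4,[-4,0.45,0],0],
    [2.4,[-8,0.45,0],0],
    [2.4,[-12,0.45,0],0],
    [2.4,[-16,0.45,0],0],
    [2.4,[-20,0.45,0],0],
  ],
)

```text
clock: 11.4
ee_pos: [0.3821, 0.2466, 0.2578]
orientation: [1.156, 1.57, -0.046]
ft_force: [0.4, 1.2, -0.3]
width: 0.0241
```

servo_tool(
  increments=[
    [5.5,[-2,8,3],0],
    [5.5,[-2,8,3],0],
    [5.5,[-2,8,3],0],
    [5.5,[-2,8,3],0],
    [5.5,[-2,8,3],0],
  ],
)

```text
clock: 11.82
ee_pos: [0.4672, 0.2475, 0.2748]
orientation: [-1.529, 1.569, -2.732]
ft_force: [-0.3, -0.5, 0.1]
width: 0.0554
```

```bash
python3 -c "
from h import *
p=shot('wrist'); p=shot('wrist','w5.png')
cv2.imwrite('pics/w5b.png',cv2.resize(p['pixels'],(800,600),interpolation=2))
np.savez('w5.npz',E=p['extrinsics'],k=[p['fx'],p['fy'],p['cx'],p['cy']])
for t in ['red_strip','blue_strip','cab_drawer0_handle']:
    for f in eyes.masks_of(p,t):
        c,_=cv2.findContours(f['region'].astype('uint8'),0,2); r=cv2.minAreaRect(max(c,key=cv2.contourArea)) if len(c) else 0
        print(t,np.round(f['extent']),f['confidence'],f['region'].sum()); 
        if f['confidence']>.5 and 'strip' in t:
            P=np.array([onz(p,*q,.082) for q in cv2.boxPoints(r)]); print(P.round(4), P.mean(0))
go([.5021,.2934,.055],20.8)"
```

```text
red_strip [248.  84. 336. 118.] 0.69 2915
[[0.4262 0.3293 0.082 ]
 [0.5259 0.3749 0.082 ]
 [0.543  0.3376 0.082 ]
 [0.4416 0.2924 0.082 ]] [0.48418095 0.33354921 0.082     ]
blue_strip [263. 153. 346. 189.] 0.7 2724
[[0.4715 0.2546 0.082 ]
 [0.5703 0.2996 0.082 ]
 [0.5913 0.2611 0.082 ]
 [0.4888 0.2157 0.082 ]] [0.53050471 0.25773445 0.082     ]
cab_drawer0_handle [184.  32. 355. 241.] 0.74 20259
shift [21.97  4.98 -2.96] turn 0.4 cur yaw 21.17 pos [0.4665 0.2479 0.2748] F [-0.4  1.   0.1] w 0.0547 t 12.07
```

View pics/w5b.png

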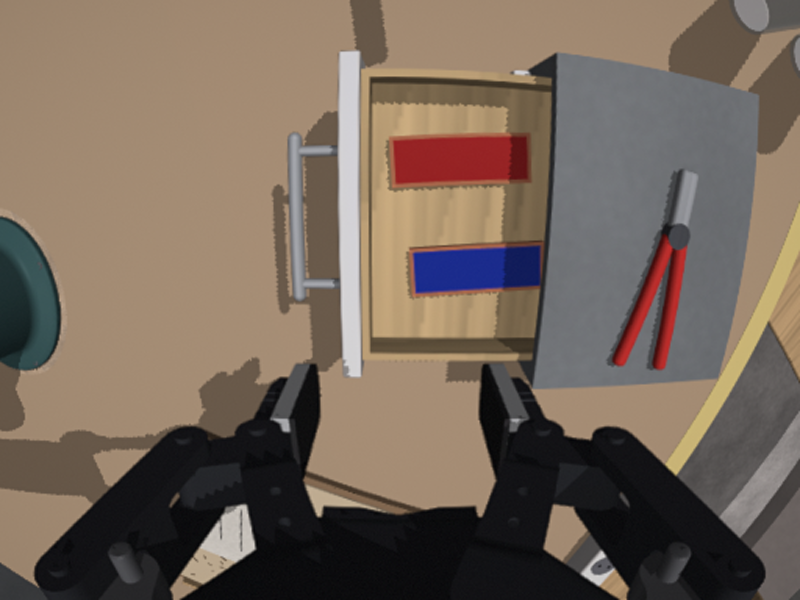

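The wrist view shows the drawer fully open, with the red strip spanning (390,135)–(530,187) and the blue one at (412,243)–(543,295). The pliers are untouched on the cabinet.

```bash
python3 -c "
from h import *
go([.4842,.3335,.13],-65.8)"
```

```text
shift [14.47  4.75 -7.34] turn 87.0 cur yaw 21.17 pos [0.4665 0.2479 0.2748] F [-0.4  1.   0.1] w 0.0547 t 12.07
```

servo_tool(
  increments=[
    [5.0,[0,4.75,-7.34],87],
    [5.0,[0,4.75,-7.34],87],
    [5.0,[0,4.75,-7.34],87],
    [5.0,[0,4.75,-7.34],87],
    [5.0,[0,4.75,-7.34],87],
    [5.0,[0,4.75,-7.34],87],
    [5.0,[2,4.75,-7.34],87],
    [5.0,[5,4.75,-7.34],87],
    [5.0,[8,4.75,-7.34],87],
    [5.0,[11,4.75,-7.34],87],
    [5.0,[14,4.75,-7.34],87],
    [5.0,[14.5,4.75,-7.34],87],
  ],
)

```text
clock: 13.07
ee_pos: [0.4809, 0.3312, 0.1237]
orientation: [0.124, 1.56, -2.582]
ft_force: [-0.3, -0.5, 0.0]
width: 0.0502
```

servo_tool(
  increments=[
    [5.0,[0,0,0],2],
    [5.0,[0,0,0],0],
    [5.0,[0,0,0],0],
  ],
)

```text
clock: 13.32
ee_pos: [0.4846, 0.3335, 0.1297]
orientation: [0.089, 1.57, -2.611]
ft_force: [-0.2, -0.2, 0.1]
width: 0.0501
```

```bash
python3 -c "
from h import *
p=shot('wrist','w6.png')
cv2.imwrite('pics/w6b.png',cv2.resize(p['pixels'],(800,600),interpolation=2))
for t in ['red_strip']:
    for f in eyes.masks_of(p,t)[:1]:
        c,_=cv2.findContours(f['region'].astype('uint8'),0,2); r=cv2.minAreaRect(max(c,key=cv2.contourArea))
        print(np.round(f['extent']),f['confidence'],f['region'].sum()); 
        P=np.array([onz(p,*q,.082) for q in cv2.boxPoints(r)]); print(P.round(4), P.mean(0))
go([.4842,.3335,.09],-65.8)"
```

```text
[231. 129. 284. 260.] 0.62 6901
[[0.5238 0.3738 0.082 ]
 [0.5418 0.3367 0.082 ]
 [0.4455 0.2859 0.082 ]
 [0.4245 0.3291 0.082 ]] [0.4839122  0.33136865 0.082     ]
shift [ 4.04 -0.02  0.1 ] turn 1.0 cur yaw -64.75 pos [0.4852 0.3337 0.1304] F [0.6 0.6 0.4] w 0.0501 t 13.42
```

View pics/w6b.png

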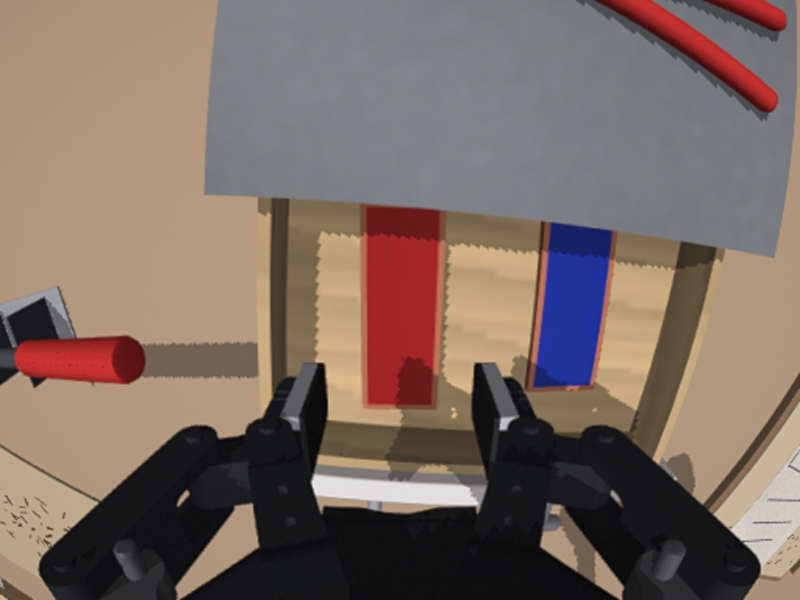

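The strip is centred between the pads (strip x 363–440, pads 325 and 475) and parallel to them. Next I descend and feel for the floor.

servo_tool(
  increments=[
    [5.0,[2,0,0.05],0.5],
    [5.0,[4,0,0.05],0.5],
    [5.0,[6,0,0.05],0.5],
    [5.0,[7,0,0.05],0.5],
    [5.0,[7.3,0,0.05],0.5],
    [5.0,[7.3,0,0.05],0.5],
  ],
)

```text
clock: 13.92
ee_pos: [0.4845, 0.3331, 0.0566]
orientation: [0.103, 1.569, -2.606]
ft_force: [0.2, -0.3, -0.5]
width: 0.0499
```

servo_tool(
  increments=[
    [5.0,[0.1,0,0],0],
    [5.0,[0.2,0,0],0],
    [5.0,[0.3,0,0],0],
    [5.0,[0.3,0,0],0],
  ],
)

```text
clock: 14.25
ee_pos: [0.4858, 0.3338, 0.0551]
orientation: [-2.988, 1.569, 0.585]
ft_force: [-0.2, 0.1, -0.3]
width: 0.0498
```

servo_tool(
  increments=[
    [5.0,[0.1,0,0],0],
    [5.0,[0.2,0,0],0],
    [5.0,[0.3,0,0],0],
    [5.0,[0.3,0,0],0],
  ],
)

```text
clock: 14.58
ee_pos: [0.485, 0.3333, 0.051]
orientation: [0.06, 1.57, -2.65]
ft_force: [0.1, -0.0, 0.3]
width: 0.0501
```

servo_tool(
  increments=[
    [5.0,[0.1,0,0],0],
    [5.0,[0.2,0,0],0],
    [5.0,[0.2,0,0],0],
  ],
)

```text
clock: 14.83
ee_pos: [0.485, 0.3333, 0.049]
orientation: [0.169, 1.57, -2.541]
ft_force: [-0.1, -0.5, 0.1]
width: 0.05
```

servo_tool(
  increments=[
    [5.0,[0.1,0,0],0],
    [5.0,[0.2,0,0],0],
    [5.0,[0.2,0,0],0],
  ],
)

```text
clock: 15.08
ee_pos: [0.4867, 0.334, 0.0489]
orientation: [3.1, 1.568, 0.39]
ft_force: [-0.4, -0.3, 5.9]
width: 0.05
```

servo_tool(
  increments=[
    [5.0,[-0.48,0,0],0],
    [5.0,[-0.48,0,0],0],
    [5.0,[-0.48,0,0],0],
    [3.4,[-0.48,0,0],0],
    [3.4,[-0.48,0,0],0],
    [3.4,[-0.48,0,0],0],
    [3.4,[-0.48,0,0],0],
    [3.4,[-0.48,0,0],0],
    [3.4,[-0.48,0,0],0],
  ],
)

```text
clock: 15.83
ee_pos: [0.4855, 0.3337, 0.0524]
orientation: [-2.913, 1.57, 0.66]
ft_force: [0.3, 0.8, 4.5]
width: 0.0378
```

```bash
python3 -c "
from h import *
go([.4842,.3335,.09],-65.8)"
```

```text
shift [-3.76 -0.04  0.12] turn 0.6 cur yaw -65.24 pos [0.4855 0.3337 0.0524] F [0.3 0.8 4.5] w 0.0378 t 15.83
```

servo_tool(
  increments=[
    [3.4,[-0.5,0,0],0],
    [3.4,[-2,0,0],0],
    [3.4,[-5,0,0],0],
    [3.4,[-8,0,0],0],
    [3.4,[-11,0,0],0],
    [3.4,[-14,0,0],0],
    [3.4,[-15,0,0],0],
    [3.4,[-15,0,0],0],
    [3.4,[-15,0,0],0],
  ],
)

```text
clock: 16.58
ee_pos: [0.4849, 0.3332, 0.2014]
orientation: [0.138, 1.57, -2.572]
ft_force: [0.4, -0.5, -1.4]
width: 0.0379
```

```bash
python3 -c "
from h import *
go([.46,-.196,.20],-91.8)"
```

```text
shift [ 0.16 47.02 24.42] turn 26.6 cur yaw -65.25 pos [0.4849 0.3332 0.2014] F [ 0.4 -0.5 -1.4] w 0.0379 t 16.58
```

servo_tool(
  increments=[
    [3.4,[0,1.5,0.8],1],
    [3.4,[0,4.5,2.3],2.5],
    [3.4,[0,8,4.2],4.5],
    [3.4,[0,11.5,6],6.5],
    [3.4,[0,15,7.8],8.5],
    [3.4,[0,18.5,9.6],10.5],
    [3.4,[0,22,11.4],12.5],
    [3.4,[0,25.5,13.2],14.5],
    [3.4,[0,29,15.1],16.5],
    [3.4,[0,32.5,16.9],18.5],
    [3.4,[0,35,18.2],20],
    [3.4,[0,37,19.2],21],
  ],
)

```text
clock: 17.58
ee_pos: [0.4627, -0.0855, 0.199]
orientation: [-0.125, 1.565, 3.079]
ft_force: [0.7, 0.2, -0.1]
width: 0.0374
```

```bash
python3 -c "
from h import *
go([.46,-.196,.20],-91.8)"
```

```text
shift [-0.11 11.01  0.95] turn 5.3 cur yaw -86.47 pos [ 0.4627 -0.0855  0.199 ] F [ 0.7  0.2 -0.1] w 0.0374 t 17.58
```

servo_tool(
  increments=[
    [3.4,[0,3,0.5],2],
    [3.4,[0,6,1],4],
    [3.4,[0,9,1.5],5.3],
    [3.4,[2,10.5,2],5.3],
    [3.4,[5,11,2],5.3],
    [3.4,[8,11,2],5.3],
    [3.4,[11,11,2],5.3],
    [3.4,[13,11,2],5.3],
    [3.4,[14,11,2],5.3],
    [3.4,[14,11,2],5.3],
    [3.4,[14,11,2],5.3],
    [3.4,[14,11,2],5.3],
  ],
)

```text
clock: 18.58
ee_pos: [0.4536, -0.1944, 0.0629]
orientation: [2.662, 1.57, -0.507]
ft_force: [0.2, -1.0, -0.9]
width: 0.0376
```

```bash
python3 -c "
from h import *
p=shot('wrist');p=shot('wrist','w7.png')
cv2.imwrite('pics/w7b.png',cv2.resize(p['pixels'],(800,600),interpolation=2))
np.savez('w7.npz',E=p['extrinsics'],k=[p['fx'],p['fy'],p['cx'],p['cy']])
for t in ['red_strip','place','came','green_piece']:
    for f in eyes.masks_of(p,t)[:2]: print(t,np.round(f['extent']),f['confidence'],f['region'].sum()); 
go([.45,-.196,.06],-91.8)"
```

```text
red_strip [213. 139. 298. 323.] 0.78 14094
place [159.  28. 363. 312.] 0.67 33608
came [103.  13. 461.  56.] 0.64 6922
green_piece [397.  45. 455. 140.] 0.73 4691
shift [0.32 0.17 0.38] turn 0.3 cur yaw -91.54 pos [ 0.4539 -0.1944  0.0632] F [ 0.1 -0.4 -0.8] w 0.0374 t 18.88
```

View pics/w7b.png

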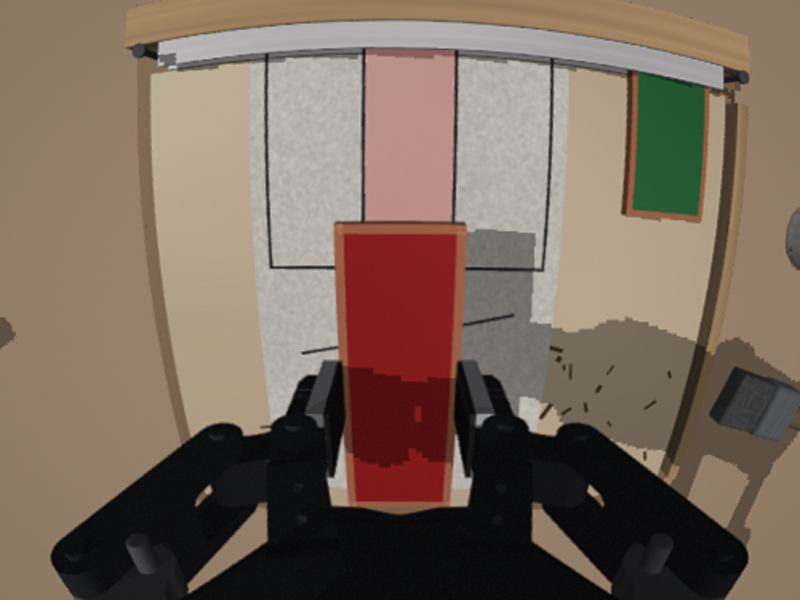

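The wrist view looks along the job. The strip is held squarely, its front edge at (336–466, 225). The red cell lies ahead at x 364–457, the came lip edge at y≈50–70, and the green piece at (668,145).

```bash
cat > c.py <<'E'
from h import *
import sys
f=sys.argv[1]; zb=float(sys.argv[2])  # strip bottom z
d=np.load(f+'.npz');k=d['k'];p=dict(extrinsics=d['E'],fx=k[0],fy=k[1],cx=k[2],cy=k[3],fish=True)
im=cv2.imread('pics/'+f+'.png').astype(int)
b,g,r=im[...,0],im[...,1],im[...,2]
sat=r-(b+g)//2
def runs(m,row):
    c=np.flatnonzero(m[row]); return (c.min()-.0,c.max()+1.) if len(c) else None
pink=(sat>20)&(r>150)&(b>90)
def fit(P): 
    P=np.array(P); c=P.mean(0); u=np.linalg.svd(P-c)[2][0]; u=u*np.sign(u[0]+1e-9); return c,u
L,Rr=[],[]
for row in range(40,135,4):
    c=np.flatnonzero(pink[row,215:310])+215
    if len(c)>30: L.append(onz(p,c.min(),row+.5,.0144)[:2]);Rr.append(onz(p,c.max()+1,row+.5,.0144)[:2])
for n,P in (('cell L',L),('cell R',Rr)):
    if len(P)>3: c,u=fit(P); print(n,len(P),c.round(4),'yaw',np.degrees(np.arctan2(u[1],u[0])).round(2))
if len(L)>3: M=(np.array(L)+Rr)/2; c,u=fit(M); print('cell mid',c.round(4),'yaw',np.degrees(np.arctan2(u[1],u[0])).round(2),'width',np.linalg.norm(np.array(L)-Rr,axis=1).mean()); print('at x=.534 y=',c[1]+u[1]/u[0]*(.534-c[0]))
red=(sat>45)&(b<110)
zt=zb+.006;L,Rr=[],[]
for row in range(150,228,4):
    c=np.flatnonzero(red[row,200:310])+200
    if len(c)>40: L.append(onz(p,c.min(),row+.5,zt)[:2]);Rr.append(onz(p,c.max()+1,row+.5,zt)[:2])
for n,P in (('strip L',L),('strip R',Rr)):
    c,u=fit(P); print(n,len(P),c.round(4),'yaw',np.degrees(np.arctan2(u[1],u[0])).round(2))
M=(np.array(L)+Rr)/2; c,u=fit(M); print('strip mid',c.round(4),'yaw',np.degrees(np.arctan2(u[1],u[0])).round(2),'width',np.linalg.norm(np.array(L)-Rr,axis=1).mean())
E
python3 c.py w7 .0868
python3 - <<'E'
from h import *
d=np.load('w7.npz');k=d['k'];p=dict(extrinsics=d['E'],fx=k[0],fy=k[1],cx=k[2],cy=k[3],fish=True)
f=lambda u,v,z:onz(p,u/1.5625,v/1.5625,z)
print('front bottom',f(336,222.5,.0868),f(465,222.5,.0868)); print('front top',f(336,233,.0928),f(465,233,.0928))
for q in [(180,66),(267,54),(363,49),(457,51),(552,60),(640,72),(715,86)]: print('lip mouth',f(*q,.025).round(4))
print('cell base',f(271,267,.0144),f(543,270,.0144)); print('green',f(625,214,.0204),f(700,220,.0204))
# rear end
print('rear', f(357,503,.0928))
c=cv2.imread('pics/w7.png')[15:75,90:480]
E
```

```text
cell L 24 [ 0.5396 -0.1813] yaw -1.89
cell R 24 [ 0.5387 -0.2216] yaw -2.36
cell mid [ 0.5392 -0.2015] yaw -2.12 width 0.04033560302042667
at x=.534 y= -0.20126067339826784
strip L 20 [ 0.4875 -0.1754] yaw -1.9
strip R 20 [ 0.4864 -0.2155] yaw -1.93
strip mid [ 0.4869 -0.1955] yaw -1.92 width 0.04014725511046777
front bottom [ 0.50961238 -0.17597609  0.0868    ] [ 0.50850624 -0.21653123  0.0868    ]
front top [ 0.50726405 -0.17664439  0.0928    ] [ 0.50619691 -0.2156968   0.0928    ]
lip mouth [ 0.5806 -0.0954  0.025 ]
lip mouth [ 0.5798 -0.1389  0.025 ]
lip mouth [ 0.5782 -0.182   0.025 ]
lip mouth [ 0.5765 -0.223   0.025 ]
lip mouth [ 0.5745 -0.2664  0.025 ]
lip mouth [ 0.5735 -0.3121  0.025 ]
lip mouth [ 0.5732 -0.3592  0.025 ]
cell base [ 0.47858547 -0.13188481  0.0144    ] [ 0.47343041 -0.26637839  0.0144    ]
green [ 0.50301665 -0.30706167  0.0204    ] [ 0.50144078 -0.35503499  0.0204    ]
rear [ 0.40134313 -0.17619832  0.0928    ]
```

servo_tool(
  increments=[
    [3.4,[0.5,0.2,-0.5],0],
    [3.4,[1.5,0.41,-1.5],0],
    [3.4,[2.5,0.41,-2.5],0],
    [3.4,[3.5,0.41,-3.5],0],
    [3.4,[4.5,0.41,-4.3],0],
    [3.4,[5.3,0.41,-4.7],0],
    [3.4,[6,0.41,-4.8],0],
    [3.4,[6.2,0.41,-4.8],0],
    [3.4,[6.2,0.41,-4.8],0],
    [3.4,[6.2,0.41,-4.8],0],
  ],
)

```text
clock: 19.72
ee_pos: [0.5005, -0.1994, 0.0]
orientation: [-0.324, 1.57, 2.791]
ft_force: [-0.2, 0.3, -0.7]
width: 0.0373
```

```bash
cat > d.py <<'E'
from h import *
import sys
n=sys.argv[1]
p=shot('wrist');p=shot('wrist',n+'.png')
cv2.imwrite('pics/'+n+'b.png',cv2.resize(p['pixels'],(800,600),interpolation=2))
np.savez(n+'.npz',E=p['extrinsics'],k=[p['fx'],p['fy'],p['cx'],p['cy']])
go([.532,-.2012,-.009],-92)
E
python3 d.py w8; python3 c.py w8 .025
```

```text
shift [ 0.96  0.07 -3.1 ] turn 0.4 cur yaw -91.55 pos [ 0.501  -0.1996  0.0006] F [ 0.2  0.3 -0.8] w 0.0374 t 19.82
cell L 11 [ 0.5746 -0.184 ] yaw -11.89
cell R 11 [ 0.5736 -0.2217] yaw 10.11
cell mid [ 0.5741 -0.2028] yaw -0.79 width 0.03773735027691523
at x=.534 y= -0.20228471673615472
strip L 20 [ 0.5346 -0.1806] yaw -1.78
strip R 20 [ 0.5335 -0.2203] yaw -1.8
strip mid [ 0.534  -0.2005] yaw -1.79 width 0.03976391296537132
```

View pics/w8b.png

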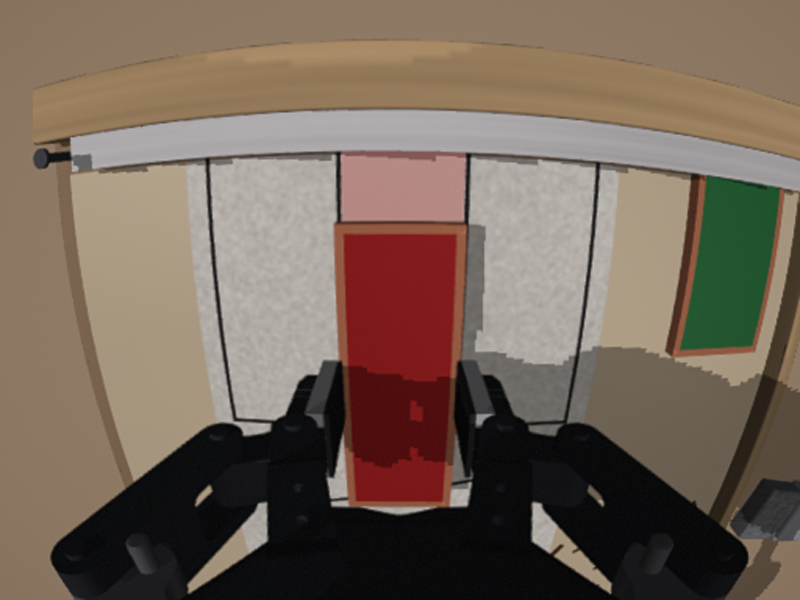

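The wrist view shows the strip just above the card, front edge at (335–466, 225), the cell ahead at (339–468, 153–220), and the mouth edge of the lip at y≈152. The strip needs a shift of under 1 mm to the right.

Run:
```python
from h import *
d=np.load('w8.npz');k=d['k'];p=dict(extrinsics=d['E'],fx=k[0],fy=k[1],cx=k[2],cy=k[3],fish=True)
im=cv2.imread('pics/w8.png').astype(int);b,g,r=im[...,0],im[...,1],im[...,2];sat=r-(b+g)//2
M=[]
for row in range(102,140,4):
    c=np.flatnonzero((sat[row,215:301]>20)&(r[row,215:301]>140)&(b[row,215:301]>80))+215
    a,e=onz(p,c.min(),row+.5,.0144),onz(p,c.max()+1,row+.5,.0144); M.append((a+e)[:2]/2); print(row,c.min(),c.max()+1,M[-1].round(4),round(np.linalg.norm(a-e),4))
f=lambda u,v,z:onz(p,u/1.5625,v/1.5625,z).round(4)
for q in [(90,170),(207,158),(340,152),(468,153),(600,163),(690,174),(785,189)]: print('lip mouth',f(*q,.025))
for q in [(72,136),(400,109),(640,127)]: print('lip back',f(*q,.025))
print('front',f(335.5,224,.0242),f(466,224,.0242),f(335.5,224,.0302))
print('lines',f(338,153,.0144),f(341,222,.0144),f(468,155,.0144),f(467,220,.0144),f(235,420,.0144),f(568,422,.0144))
```

```text
102 218 298 [ 0.5751 -0.2026] 0.0409
106 218 298 [ 0.5731 -0.2025] 0.041
110 218 298 [ 0.571  -0.2025] 0.041
114 219 298 [ 0.5689 -0.2027] 0.0406
118 219 298 [ 0.5668 -0.2026] 0.0407
122 219 297 [ 0.5647 -0.2023] 0.0402
126 219 297 [ 0.5626 -0.2022] 0.0403
130 219 297 [ 0.5605 -0.2022] 0.0404
134 218 297 [ 0.5585 -0.2019] 0.0411
138 219 297 [ 0.5563 -0.2021] 0.0406
lip mouth [ 0.5818 -0.0916  0.025 ]
lip mouth [ 0.58   -0.1398  0.025 ]
lip mouth [ 0.5783 -0.1834  0.025 ]
lip mouth [ 0.577  -0.2223  0.025 ]
lip mouth [ 0.5751 -0.2661  0.025 ]
lip mouth [ 0.5736 -0.3026  0.025 ]
lip mouth [ 0.5721 -0.3543  0.025 ]
lip back [ 0.5955 -0.084   0.025 ]
lip back [ 0.5908 -0.202   0.025 ]
lip back [ 0.5881 -0.281   0.025 ]
front [ 0.5559 -0.1808  0.0242] [ 0.5548 -0.2217  0.0242] [ 0.5568 -0.1817  0.0302]
lines [ 0.5781 -0.1814  0.0144] [ 0.555  -0.1813  0.0144] [ 0.5763 -0.2238  0.0144] [ 0.5546 -0.2234  0.0144] [ 0.4772 -0.1315  0.0144] [ 0.4723 -0.2677  0.0144]
```

servo_tool(
  increments=[
    [3.4,[0.3,0.07,0],0.3],
    [3.4,[0.6,0.07,0],0.3],
    [3.4,[0.8,0.07,0],0.3],
    [3.4,[0.8,0.07,0],0.3],
  ],
)

```text
clock: 20.15
ee_pos: [0.5008, -0.2002, -0.0081]
orientation: [-0.066, 1.571, 3.044]
ft_force: [0.8, -0.7, -0.7]
width: 0.0372
```

servo_tool(
  increments=[
    [3.4,[0.1,0,0],0],
    [3.4,[0.15,0,0],0],
    [3.4,[0.15,0,0],0],
  ],
)

```text
clock: 20.4
ee_pos: [0.5008, -0.2002, -0.0082]
orientation: [-0.187, 1.57, 2.922]
ft_force: [-3.3, 1.2, 10.0]
width: 0.0375
```

servo_tool(
  increments=[
    [3.4,[0.1,0,0],0],
    [3.4,[0.1,0,0],0],
  ],
)

```text
clock: 20.57
ee_pos: [0.5008, -0.2002, -0.0083]
orientation: [-0.254, 1.57, 2.856]
ft_force: [-5.4, 2.0, 16.8]
width: 0.0375
```

servo_tool(
  increments=[
    [3.4,[-0.2,0,0],0],
    [3.4,[-0.2,0,0],0],
    [3.4,[-0.2,0,-0.4],0],
    [3.4,[-0.2,0,-0.8],0],
    [3.4,[-0.2,0,-1.2],0],
    [3.4,[-0.2,0,-1.6],0],
    [3.4,[-0.2,0,-1.8],0],
    [3.4,[-0.2,0,-1.8],0],
  ],
)

```text
clock: 21.23
ee_pos: [0.5186, -0.2007, -0.0082]
orientation: [-0.122, 1.569, 2.988]
ft_force: [-3.1, -0.5, 6.6]
width: 0.0377
```

```bash
python3 d.py w9; python3 c.py w9 .0144
```

```text
shift [ 0.08  0.   -1.35] turn 0.2 cur yaw -91.83 pos [ 0.5186 -0.2007 -0.0082] F [-2.6  0.   5.6] w 0.0374 t 21.33
cell L 10 [ 0.6039 -0.1839] yaw -4.02
cell R 10 [ 0.6027 -0.2281] yaw 6.27
cell mid [ 0.6033 -0.206 ] yaw 0.81 width 0.044225695370524974
at x=.534 y= -0.20702018412764256
strip L 20 [ 0.5518 -0.1816] yaw -1.96
strip R 20 [ 0.5505 -0.2221] yaw -2.03
strip mid [ 0.5512 -0.2018] yaw -2.0 width 0.04054979697941631
```

servo_tool(
  increments=[
    [3.4,[0,0,-0.3],0],
    [3.4,[0,0,-0.6],0],
    [3.4,[0,0,-0.8],0],
    [3.4,[0,0,-0.8],0],
  ],
)

```text
clock: 21.67
ee_pos: [0.5263, -0.201, -0.0082]
orientation: [-0.12, 1.569, 2.989]
ft_force: [-3.7, -0.1, 6.4]
width: 0.0373
```

servo_tool(
  increments=[
    [3.4,[0,0,-0.2],0],
    [3.4,[0,0,-0.4],0],
    [3.4,[0,0,-0.4],0],
  ],
)

```text
clock: 21.92
ee_pos: [0.5302, -0.2011, -0.0082]
orientation: [-0.126, 1.569, 2.984]
ft_force: [-4.9, -0.4, 6.3]
width: 0.0374
```

servo_tool(
  increments=[
    [3.4,[0,0,-0.15],0],
    [3.4,[0,0,-0.3],0],
    [3.4,[0,0,-0.3],0],
  ],
)

```text
clock: 22.17
ee_pos: [0.5326, -0.2011, -0.0082]
orientation: [-0.124, 1.567, 2.985]
ft_force: [-5.0, 0.7, 8.5]
width: 0.0373
```

servo_tool(
  increments=[
    [3.4,[0,0,-0.1],0],
    [3.4,[0,0,-0.2],0],
    [3.4,[0,0,-0.2],0],
  ],
)

```text
clock: 22.42
ee_pos: [0.5325, -0.2011, -0.0082]
orientation: [-0.105, 1.563, 3.005]
ft_force: [-12.1, -1.0, 14.2]
width: 0.0373
```

servo_tool(
  increments=[
    [3.4,[0,0,-0.1],0],
    [3.4,[0,0,-0.2],0],
    [3.4,[0,0,-0.2],0],
  ],
)

```text
clock: 22.67
ee_pos: [0.5325, -0.2011, -0.0083]
orientation: [-0.104, 1.559, 3.006]
ft_force: [-16.3, -0.2, 18.6]
width: 0.0375
```

```bash
python3 d.py w10; python3 c.py w10 .0144
python3 - <<'E'
from h import *
s,R=st(); print(R.round(4)); print(s['ft_torque'])
E
```

```text
shift [0.07 0.01 0.05] turn 0.2 cur yaw -91.78 pos [ 0.5325 -0.2011 -0.0083] F [-16.7  -0.2  19.2] w 0.0376 t 22.77
cell L 12 [ 0.606  -0.1838] yaw -4.12
cell R 12 [ 0.6048 -0.229 ] yaw 2.27
cell mid [ 0.6054 -0.2064] yaw -0.95 width 0.04523739204622145
at x=.534 y= -0.20519377669504985
strip L 15 [ 0.561  -0.1818] yaw -2.08
strip R 15 [ 0.5597 -0.2223] yaw -1.55
strip mid [ 0.5604 -0.202 ] yaw -1.82 width 0.0405370562052237
[[-0.0111 -0.0311 -0.9995]
 [ 0.0015 -0.9995  0.0311]
 [-0.9999 -0.0012  0.0112]]
[-0.08236651  2.80996773 -0.02597643]
```

servo_tool(
  increments=[
    [3.4,[0.05,0,0.1],0],
    [3.4,[0.1,0,0.22],0],
    [3.4,[0.15,0,0.22],0],
    [3.4,[0.15,0,0.22],0],
    [3.4,[0.15,0,0.22],0],
  ],
)

```text
clock: 23.18
ee_pos: [0.5325, -0.2011, -0.0083]
orientation: [-0.124, 1.564, 2.986]
ft_force: [-14.3, 1.5, 21.1]
width: 0.0376
```

```bash
python3 d.py w11; python3 c.py w11 .0144 | tail -3
python3 - <<'E'
from h import *
s,R=st(); print(R[:,0].round(4)); print(s['ft_torque'])
a=cv2.imread('pics/w11.png'); q=shot('side','side1.png')['pixels']; e=shot('scene','scene1.png')['pixels']
z=lambda i,y0,y1,x0,x1:cv2.resize(i[y0:y1,x0:x1],(400,300),interpolation=2)
cv2.imwrite('pics/f.png',np.vstack([np.hstack([z(a,20,308,60,444),z(q,205,315,145,292)]),np.hstack([z(e,120,216,170,298),z(e,200,350,250,450)])]))
E
```

```text
shift [0.07 0.01 0.05] turn 0.2 cur yaw -91.81 pos [ 0.5325 -0.2011 -0.0083] F [-14.6   1.   22.1] w 0.0377 t 23.28
strip L 15 [ 0.561  -0.1818] yaw -2.11
strip R 15 [ 0.5597 -0.2223] yaw -1.92
strip mid [ 0.5603 -0.202 ] yaw -2.02 width 0.0404955784732817
[-0.0069  0.001  -1.    ]
[ 0.21504112  2.37828541 -0.04316291]
```

View pics/f.png

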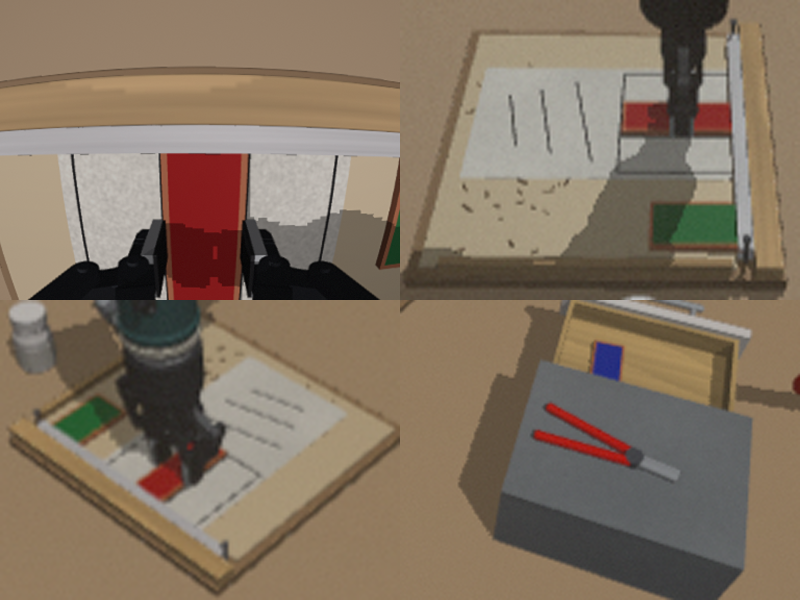

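The final composite shows the red strip under the lip on its cell, the came still against the batten and the green piece in place. The drawer is open with the blue strip inside and the pliers untouched. I'll ease the forward push slightly to remove the small tool tilt while keeping the downward pressure.

servo_tool(
  increments=[
    [3.4,[0.05,0,0.1],0],
    [3.4,[0.05,0,0.2],0],
    [3.4,[0.05,0,0.2],0],
    [3.4,[0.05,0,0.2],0],
    [3.4,[0.05,0,0.2],0],
  ],
)

```text
clock: 23.8
ee_pos: [0.5326, -0.2012, -0.0083]
orientation: [-0.146, 1.568, 2.964]
ft_force: [-10.4, 2.9, 20.3]
width: 0.0376
```

Run:
```python
from h import *
s,R=st(); print(R[:,0].round(4),s['ft_torque'])
p=shot('wrist'); d=np.load('w8.npz');k=d['k'];o=dict(extrinsics=d['E'],fx=k[0],fy=k[1],cx=k[2],cy=k[3],fish=True)
# lip mouth edge now: steepest brightness change near predicted lip line, left and right of strip, vs. w8
im8=cv2.imread('pics/w8.png')
for y in (-.12,-.15,-.17,-.235,-.26,-.28):
    xs=np.arange(.570,.602,.0005); out=[]
    for q,im in ((o,im8),(p,p['pixels'])):
        g=cv2.cvtColor(im,6).astype(np.float32); P=np.array([[x,y-0.0,.025] for x in xs]); uv=proj(q,P).astype(np.float32)
        v=cv2.remap(g,uv[:,0].reshape(1,-1).copy(),uv[:,1].reshape(1,-1).copy(),1)[0]; out.append(xs[np.argmax(np.abs(np.gradient(cv2.GaussianBlur(v.reshape(1,-1),(5,1),1)[0])))])
    print(y,out)
go([.5325,-.2011,-.0083],-92)
```

```text
[-2.9e-03  5.0e-04 -1.0e+00] [0.39368971 1.74238325 0.00984825]
-0.12 [np.float64(0.5814999999999987), np.float64(0.5934999999999974)]
-0.15 [np.float64(0.578999999999999), np.float64(0.5924999999999975)]
-0.17 [np.float64(0.5794999999999989), np.float64(0.5914999999999976)]
-0.235 [np.float64(0.5769999999999992), np.float64(0.5889999999999979)]
-0.26 [np.float64(0.5759999999999993), np.float64(0.587999999999998)]
-0.28 [np.float64(0.5754999999999993), np.float64(0.5869999999999981)]
shift [-0.   -0.01  0.01] turn 0.2 cur yaw -91.83 pos [ 0.5326 -0.2012 -0.0083] F [-10.7   3.1  21.1] w 0.0379 t 23.85
```

```bash
python3 -c "
from h import *
print(finish_job()); s=ctrl.state(); print(s['ee_pos'],s['ft_force'],s['width'])"
```

```text
the job is handed in; nothing more can be done
None
the job is handed in; nothing more can be done
```

The job is handed in: the top drawer is open at its stop, and the red strip is home in the came, lined up on its cell. The fingers are still gripping it and pressing it down. The clock read about 24 s at hand-in, against the 66 s limit.

- **Drawer:** it moved about 128 mm before the pull force rose, which I took as the stop. A last scene picture shows it open with the blue strip inside and the pliers untouched on the cabinet.
- **Strip in the came:**
  - The strip stopped against the channel's back within about 1 mm of where the images put home.
  - When last measured it was within about 0.3 mm of the cell's centre line, and its angle within about 0.1° of the pattern lines.
- **Final hold:** the measured force was about 21 N down and 10 N towards the came, with the tool tilted less than 0.2°.
- **Came and green piece:** the came looks still in place against the batten, and the green piece undisturbed. My numeric check of the came was weaker: before and after it picked up different edges of the lip. It only agrees with an unmoved came, to about 1 mm, after allowing for the lip's width.

Two things disagreed with the description. The finger tips turned out to be 23 to 27 mm behind the stated TCP, so the first grasp closed on top of the handle bar and I had to go lower. The width reading is also about 2 mm too small.

I could not see the strip's underside, so its flatness rests on the force readings and the tool tilt.

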